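# Hold the fittings chest's lid open for its stay

## Robot

A 6-joint arm with a two-finger parallel gripper is mounted at the origin on the work surface. World frame = base frame: x ahead of the robot, y to its left, z up, the work surface at z = 0. Lengths are in m, angles in degrees, forces in N, time in s.
With the tool pointing down it reaches from about 0.375 to 0.9 m from the base axis. Payload 3.1 kg.
Tool frame: the origin (TCP) lies midway between the tips of the shut fingers; the grasp point (between the pads) lies 19 mm behind it (bot.hold_point_z is the distance from the TCP to the grasp point, in m); z points along the fingers, y is the line along which they close (so a half turn about z gives the same grasp; the last joint's range is limited). The gripper opens to 87 mm and grips with 3 to 60 N. Pads are 19 mm wide; open, the fingers measure 117 mm over their backs; the gripper's body (75 mm by 190 mm) begins 51 mm behind the grasp point.
Start: joints at [-77.263, 30.224, 82.088, -0, 67.689, -10.227], TCP at [0.244, -0.575, 0.223] pointing down, gripper open.
Joint ranges: [-176.69, 176.69], [-43.24, 126.21], [12.49, 139.97], [-82, 262], [0, 151.66], [-163.58, 163.58]. Speed limits (degrees/s): [159.86, 159.86, 180, 180, 180, 180].

## Interface

Orientations are given as a 3x3 rotation matrix whose columns are the frame's x, y, z axes.
In Python, from rig import read_state, optics, order, bot gives the robot as it stands.
- The arm moves only by the tool drive_tool, never from a script. Its argument "steps" is a list of rows, each a list of 7 numbers: the finger opening in mm, from 0 to 87, then the shift along the tool's x, y, z normalised to -1 to 1, where 1 is 0.12 m, then the turn, a rotation vector about the tool's x, y, z normalised to -1 to 1, where 1 is 1.5 rad. In form: [[jaw, tx, ty, tz, ax, ay, az], ...]. A call has 1 to 8 rows; each row is the pose to reach, as a shift and turn from the pose commanded when the call began, along the tool's axes at that moment; what a row does not reach only later rows make up. A row lasts 1/10 s, in which the tool goes at most 50 mm and 8.59 degrees, less where a joint would pass 70% of its speed; a pose out of reach is approached as far as the arm can. A call with a number of a shift or a turn outside -1 to 1 is refused whole. A call with a gripper value outside its range is refused whole. The fingers move at their own pace and stop on an object; the grip force is fixed at half the most. Time passes only in rows, so rows that repeat a pose let the fingers close. It gives the time, the measured TCP pose, the force, the opening and the grip force at its end, in the units of the state.
- read_state(): the state, without advancing time (a new reading comes with each control period).
- optics.capture(name): name is "scene" or "top" or "wrist"; returns a dict with "color" (400x640x3 uint8, blue, green, red), "range_z" (400x640 float32, m along the optical axis (not along the pixel's ray), 0 where there is no reading), "fx", "fy", "cx", "cy" (pixels), "D" ([k1, k2, p1, p2, k3] as OpenCV has them; the pictures are not rectified), "rvec" (rotation vector, rad) and "tvec" (3), from world to camera coordinates, as OpenCV has them. Camera axes: x right, y down, z forward; pixel columns grow to the right and rows downward; lengths in m; the calibration is good to about 2 mm. A picture is of the moment at which its call begins.
- order.hand_in(): hands the job in; it is judged then, once.
The state is a dict: "time_s": time; "joint_positions": joint angles; "qvel": joint speeds; "tau": joint torques, N m; "position": TCP position; "tcp_rot": TCP orientation; "force": force on the tool from outside, world axes, zero at the start; "moment": the same for the moment, N m; "opening": opening from 0.0 (shut) to 1.0 (fully open); "grasp_force": force on a finger pad.
Only numpy, scipy, OpenCV 4.12 (cv2) and the standard library are available. Lean on these libraries where they do the work, as an engineer would, in place of code of your own. Each camera call takes 0.05 s, during which the arm holds its last target. There are 200 camera calls.

## Task

The lid of the wooden fittings chest has no stay yet and falls shut by itself. Draw its bolt all the way back, then raise the lid without letting it drop, and finish with the gripper still holding it steady, 60 degrees open from shut, so that I can screw the stay on. Leave the other things on the bench where they are.

Things in the scene. Friction and masses are not known exactly. Their poses are not given: they have to be found in the camera images.
- chest: wooden chest fixed to the bench, 220 (x) x 340 (y) x 100 mm high, 12 mm walls, six compartments. Origin: centre of its underside. x axis from its front to its hinged back, y to the left, z up; the front with the bolt faces the robot, turned up to 20 degrees. Two bolt guides 8 mm wide stand 16 mm out from the front at y = -24 and -110 mm
- lid: the lid, a 16 mm board of the chest's outline, top 116.5 mm above the bench when shut; origin: on the hinge axis. A steel strap 26 mm wide hangs from the middle of its front edge over the chest's front and ends in an eye (16 mm wide, reaching 18.5 mm out from the front) through which the bolt passes
- bolt (a joint): barrel bolt on the chest's front, 78 mm above the bench, m: 0 fully shot through the eye, 0.040 fully drawn (stop). Drawn towards the chest's -y (to the right as seen from the robot); stays where it is left; needs 2 to 3 N. Starts between 0 and 0.006; clear of the eye from 0.022
- bolt_knob (a point): point on the bolt's stub knob, a level round pin of 12 mm diameter standing out along chest -x to 42 mm in front of the front face. The point lies on its axis, 32 mm in front of the face, 78 mm above the bench, at chest y = -50 mm with the bolt fully shot, and moves with the bolt
- lid_angle (a joint): lid angle, rad: 0 shut, grows as the lid's front rises; 60 degrees = 1.047. The lid weighs 0.5 to 0.85 kg, falls shut from any angle below about 80 degrees and cannot rise while the bolt is in the eye (play about 0.01 rad); it could swing to 1.75
- lid_handle (a point): centre of the lid's bow handle: a straight round bar of 10 mm diameter, 100 mm long along chest y, its axis 32 mm above the lid's top face and 40 mm behind its front edge; when shut 180 mm in front of the hinge axis and 48 mm above it. Moves and turns with the lid; the bar can turn between finger pads
- lid_hinge (a point): middle of the hinge axis, which lies along chest y at the back: chest x = +110 mm, 100.5 mm above the bench
- stay: the new brass lid stay, a flat bar 14 x 150 x 5 mm with a wider foot, lying in front of the chest's left half (origin: centre of its underside); to be left alone
- screwdriver: screwdriver 200 mm long with a wooden handle, lying left of the chest (origin: under its middle); to be left alone
- cone_black: dark cone of thread, 62 mm wide and 118 mm tall, standing right of the chest (origin: centre of its underside); to be left alone
- cone_cream: pale cone of thread, same size, standing right of the chest (origin: centre of its underside); to be left alone
- wax: block of wax 60 x 42 x 28 mm, right of the chest (origin: centre of its underside); to be left alone
- mallet: wooden mallet standing on its head, 76 mm wide and 210 mm tall, left of the chest (origin: centre of its underside); to be left alone
- tin: low round tin, 66 mm wide and 55 mm tall, left of the chest (origin: centre of its underside); to be left alone
- round_knife: half-moon leather knife, 170 mm long and 25 mm high, lying on the right near the robot (origin: under the root of the blade); to be left alone

How it is judged (in metres and radians):
On the way, in this order (a step that is already met when the one before it is completed fails the run):
1. the bolt is drawn back to within 6 mm of its stop with the lid still shut (value of joint bolt above 0.034 m and value of joint lid_angle below 0.05 rad), for 0.2 s.
2. the lid is raised by the fingers, bolt still drawn (value of joint bolt above 0.034 m and contact force between lid and the fingers above 1 N and value of joint lid_angle above 0.4 rad), for 0.1 s.
At the end, for the whole second after the job is handed in: The program ends while holding: the lid stands 60 degrees open, within 5 degrees (0.960 to 1.134 rad), at rest (under 0.1 rad/s), carried by the fingers (over 1 N) and by none of the other things; the bolt is within 6 mm of its drawn stop; every bystander is within 30 mm of where it began (value of joint bolt above 0.034 m and contact force between lid and the fingers above 1 N and value of joint lid_angle between 0.96 and 1.134 rad and velocity of joint lid_angle between -0.1 and 0.1 rad/s and contact force between lid and stay below 0.2 N and contact force between lid and screwdriver below 0.2 N and contact force between lid and cone_black below 0.2 N and contact force between lid and cone_cream below 0.2 N and contact force between lid and wax below 0.2 N and contact force between lid and mallet below 0.2 N and contact force between lid and tin below 0.2 N and contact force between lid and round_knife below 0.2 N and distance of each of stay, screwdriver, cone_black, cone_cream, wax, mallet, tin, round_knife from where it was at the start of the episode below 0.03 m); the arm keeps its last pose, push and grip.
It fails at once if the lid is let drop (falls faster than 2 rad/s) (velocity of joint lid_angle below -2 rad/s).
It fails at once if a bystander is pushed more than 30 mm from its place (distance of any of stay, screwdriver, cone_black, cone_cream, wax, mallet, tin, round_knife from where it was at the start of the episode above 0.03 m).
It also fails if it takes over 48 s, if anything falls off the work surface, if the arm or the gripper's body presses on something with over 40 N, if the wrist force passes 120 N, or if a joint passes its speed limit or range.

## Working session

There is one attempt and no reset: what is moved stays moved. The work goes in short steps, Python scripts to look and compute and a tool call to move; the robot and the scene stay as the last step left them, time stands still between calls to the robot, and variables do not carry over. Pictures are saved under pics/ and viewed, at most 10 in all, crops included, and the job is handed in when it is done.

Besides the shell and the picture viewer there is one more tool, called after "Call:" as name([rows], argument=value, ...), one row to a line, values as JSON. drive_tool: Moves the arm, as the interface text tells. Scaled input: -1 to 1 covers 0.12 m each way for a shift and 1.5 rad each way for a turn. Its arguments: {"type":"object","properties":{"steps":{"type":"array"}},"required":["steps"]}

```bash
ls; mkdir -p pics
cat > h.py <<'E'
import numpy as np,cv2
from rig import read_state,optics,order,bot
def cam(n):
    c=optics.capture(n);c['K']=np.array([[c['fx'],0,c['cx']],[0,c['fy'],c['cy']],[0,0,1.]])
    c['R']=cv2.Rodrigues(np.array(c['rvec'],float))[0];c['t']=np.array(c['tvec'],float).ravel();return c
def rays(c,px):
    u=cv2.undistortPoints(np.array(px,float).reshape(-1,1,2),c['K'],np.array(c['D'],float)).reshape(-1,2)
    return np.c_[u,np.ones(len(u))]
def onplane(c,px,z):
    o=-c['R'].T@c['t'];d=rays(c,px)@c['R'];return o+d*((z-o[2])/d[:,2])[:,None]
def cloud(c):
    v,u=np.mgrid[0:400,0:640];r=rays(c,np.c_[u.ravel(),v.ravel()])*c['range_z'].ravel()[:,None]
    P=(r-c['t'])@c['R'];P[c['range_z'].ravel()==0]=np.nan;return P.reshape(400,640,3)
def proj(c,P): return cv2.projectPoints(np.array(P,float).reshape(-1,1,3),np.array(c['rvec'],float),c['t'],c['K'],np.array(c['D'],float))[0].reshape(-1,2)
E
python3 - <<'E'
from h import *
for n in('scene','top'):
    c=cam(n);cv2.imwrite(f'pics/{n}.png',c['color']);P=cloud(c);np.savez(f'{n}.npz',P=P,color=c['color'])
    print(n,-c['R'].T@c['t'])
    m=abs(P[...,2]-.1165)<.004;n_,l,s,ce=cv2.connectedComponentsWithStats(m.astype(np.uint8));i=1+s[1:,4].argmax()
    q=P[l==i];print(s[i],cv2.minAreaRect(q[:,:2].astype(np.float32)),np.median(q[:,2]))
s=read_state();print(s['position'],s['tcp_rot'],s['force'],s['opening'],s['time_s'])
E
```

```text
pics
scene [ 0.97945569 -0.52352049  1.16995646]
[ 286  151  110  114 6203] ((0.6035583019256592, 0.01329466700553894), (0.22339758276939392, 0.3436417579650879), 17.45521354675293) 0.11768922413793817
top [ 0.36770213 -0.0200518   1.53589967]
[ 233  123  137  108 7015] ((0.606314480304718, 0.015257149934768677), (0.2212378978729248, 0.34109121561050415), 17.6190128326416) 0.11701031080887708
[ 0.24372275 -0.5747927   0.22167112] [[ 9.20739443e-01  3.90177746e-01 -4.51578276e-04]
 [ 3.90177868e-01 -9.20737522e-01  1.90987003e-03]
 [ 3.29403721e-04 -1.93468852e-03 -9.99998074e-01]] [-0.91632527 -0.94907451 -0.76193197] 0.9994735713975977 0.1
```

View pics/scene.png

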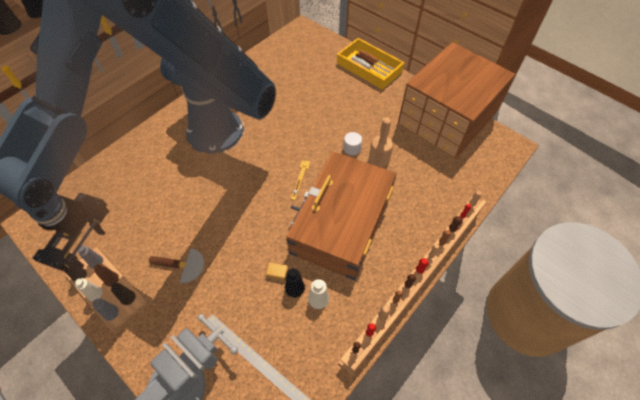

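View pics/top.png

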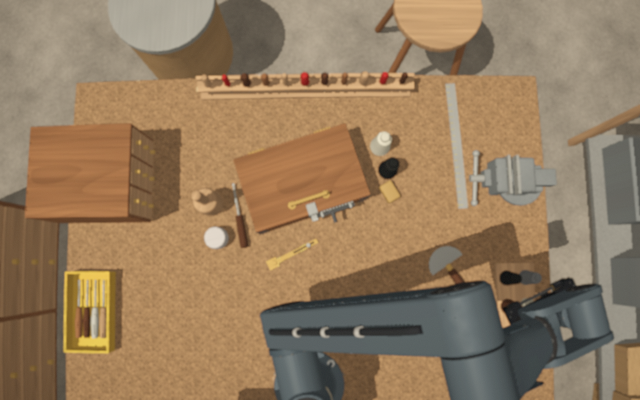

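The pictures show the chest around (305,178) in the top view, yawed about +17.5°. The handle bar is near (310,199) and the bolt is at (330,210) on the front, with the stay at (290,254). The wax and cones are to its right, near (390,165). Next I'll refine the handle and knob in the chest frame.

Run:
```python
from h import *
c=cam('top');P=cloud(c);a=np.radians(17.55);X=np.array([np.cos(a),np.sin(a)]);Y=np.array([-X[1],X[0]])
C=np.array([.605,.0143])
q=(P[...,:2]-C);x=q@X;y=q@Y;z=P[...,2]
m=(z>.135)&(z<.165)&(abs(x)<.11)&(abs(y)<.1)
print('handle',m.sum(),x[m].mean(),y[m].min(),y[m].max(),z[m].max(), np.median(x[m]),np.polyfit(y[m],x[m],1))
m=(z>.06)&(z<.105)&(x<-.113)&(x>-.17)&(abs(y)<.17)
for i in np.argwhere(m): print(i[::-1],np.round([x[tuple(i)],y[tuple(i)],z[tuple(i)]],3),c['color'][tuple(i)],end=';')
cv2.imwrite('pics/topz.png',cv2.resize(c['color'][120:280,190:430],None,fx=3.3,fy=3.3,interpolation=cv2.INTER_CUBIC))
T=P[(abs(z-.1165)<.004)&(abs(x)<.12)&(abs(y)<.18)];print()
xx=(T[:,:2]-C)@X;yy=(T[:,:2]-C)@Y;print(np.percentile(xx,[.3,99.7]),np.percentile(yy,[.3,99.7]))
print('bystanders in front:')
m=(z>.012)&(x<-.115)&(x>-.3)&(y>-.3)&(y<.25)
n,l,s,ce=cv2.connectedComponentsWithStats(m.astype(np.uint8))
for i in range(1,n):
  if s[i,4]>15: k=l==i;print(ce[i],s[i,4],np.round([x[k].min(),x[k].max(),y[k].min(),y[k].max(),z[k].max()],3))
```

```text
handle 143 -0.06652145455876989 -0.05478261610649004 0.05438314868433916 0.15971137155414297 -0.06675203526345784 [ 0.00331803 -0.06652299]
[353 203] [-0.113 -0.12   0.081] [ 83  94 104];[354 203] [-0.115 -0.122  0.084] [ 72  90 109];[350 204] [-0.114 -0.11   0.09 ] [164 178 183];[351 204] [-0.115 -0.112  0.091] [137 149 153];[352 204] [-0.115 -0.116  0.077] [102 110 113];[353 204] [-0.116 -0.118  0.083] [ 84  93 100];[354 204] [-0.117 -0.121  0.081] [ 78  94 111];[347 205] [-0.114 -0.101  0.083] [ 90  98 100];[348 205] [-0.115 -0.104  0.084] [113 122 126];[349 205] [-0.115 -0.106  0.084] [153 166 170];[350 205] [-0.116 -0.109  0.085] [170 184 188];[351 205] [-0.118 -0.112  0.087] [150 163 167];[352 205] [-0.118 -0.115  0.078] [108 118 122];[353 205] [-0.119 -0.118  0.083] [ 82  92 100];[354 205] [-0.12  -0.12   0.081] [ 75  90 108];[344 206] [-0.114 -0.092  0.086] [89 96 98];[345 206] [-0.115 -0.095  0.084] [87 93 95];[346 206] [-0.116 -0.097  0.088] [85 91 93];[347 206] [-0.116 -0.1    0.081] [84 89 92];[348 206] [-0.118 -0.102  0.088] [ 97 104 108];[349 206] [-0.119 -0.105  0.088]
[... 6547 characters left out ...]
3];[314 220] [-0.125  0.003  0.082] [171 187 195];[333 220] [-0.142 -0.049  0.084] [ 97 122 149];[334 220] [-0.143 -0.051  0.087] [ 94 103 111];[335 220] [-0.144 -0.054  0.086] [87 92 94];[336 220] [-0.145 -0.057  0.087] [ 79  92 107];[337 220] [-0.146 -0.06   0.084] [ 81 112 144];[334 221] [-0.145 -0.051  0.082] [ 94 110 125];[335 221] [-0.147 -0.053  0.088] [ 90 103 115];[336 221] [-0.147 -0.056  0.083] [ 82 100 120];
[-0.10581931  0.11106569] [-0.16832411  0.16989795]
bystanders in front:
[391.96363636 196.27272727] 110 [-0.14  -0.115 -0.266 -0.223  0.035]
[331.4375     213.42361111] 144 [-0.147 -0.115 -0.121  0.009  0.097]
[243.5       244.2826087] 46 [-0.131 -0.115  0.212  0.237  0.035]
```

View pics/topz.png

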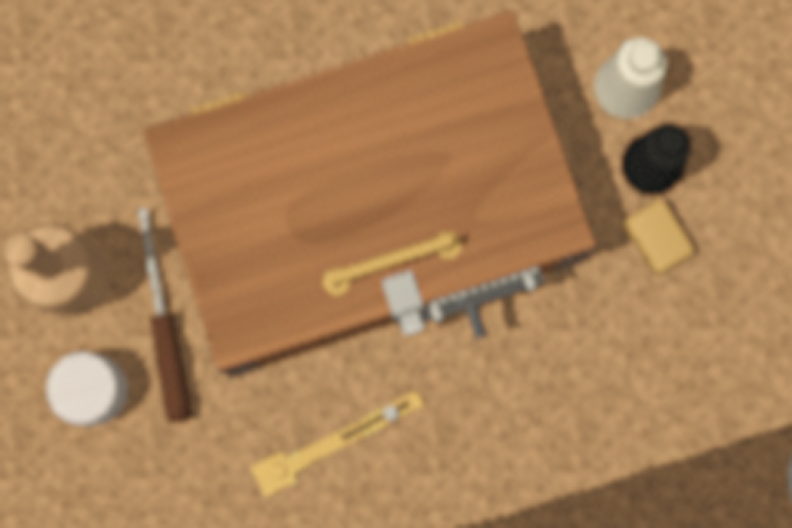

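Knob found: chest (-0.142,-0.054), world about (0.489,-0.079), bolt about 0.004. First I'll fly the tool to above the knob.

Call:
drive_tool([
  [40, 0.3, -0.25, 0, 0, 0, 0],
  [40, 0.6, -0.5, 0, 0, 0, 0],
  [40, 0.87, -0.75, 0, 0, 0, 0],
  [40, 0.87, -0.75, 0, 0, 0, 0],
])

```text
time_s: 0.55
position: [0.306, -0.4452, 0.2219]
tcp_rot: [[0.919, 0.394, -0.001], [0.394, -0.919, 0.007], [0.002, -0.007, -1.0]]
force: [-0.8, 0.4, -0.2]
opening: 0.724
grasp_force: 0.0
```

Call:
drive_tool([
  [40, 0.3, -0.25, 0, 0, 0, 0],
  [40, 0.6, -0.5, 0, 0, 0, 0],
  [40, 0.87, -0.75, 0, 0, 0, 0],
  [40, 0.87, -0.75, 0, 0, 0, 0],
])

```text
time_s: 0.95
position: [0.3664, -0.3232, 0.2222]
tcp_rot: [[0.919, 0.395, -0.001], [0.395, -0.919, 0.004], [0.0, -0.004, -1.0]]
force: [-0.5, 0.2, -0.3]
opening: 0.47
grasp_force: 0.0
```

Call:
drive_tool([
  [40, 0.3, -0.25, 0, 0, 0, 0],
  [40, 0.6, -0.5, 0, 0, 0, 0],
  [40, 0.87, -0.75, 0, 0, 0, 0],
  [40, 0.87, -0.75, 0, 0, 0, 0],
])

```text
time_s: 1.35
position: [0.4278, -0.2012, 0.2224]
tcp_rot: [[0.919, 0.395, -0.0], [0.395, -0.919, 0.002], [0.0, -0.002, -1.0]]
force: [0.0, 0.1, -1.0]
opening: 0.46
grasp_force: 0.0
```

Call:
drive_tool([
  [40, 0.3, -0.25, 0, 0, 0, 0],
  [40, 0.6, -0.5, 0, 0, 0, 0.063],
  [40, 0.87, -0.75, 0, 0, 0, 0.063],
  [40, 0.87, -0.75, 0, 0, 0, 0.063],
  [40, 0.87, -0.75, 0, 0, 0, 0.063],
])

```text
time_s: 1.85
position: [0.4885, -0.0818, 0.2225]
tcp_rot: [[0.953, 0.303, 0.0], [0.303, -0.953, -0.001], [-0.0, 0.001, -1.0]]
force: [0.2, -1.2, 0.1]
opening: 0.458
grasp_force: 0.0
```

```bash
cat >> h.py <<'E'
a=np.radians(17.55);X=np.array([np.cos(a),np.sin(a),0]);Y=np.array([-X[1],X[0],0]);Z=np.array([0,0,1.])
C=np.array([.6079,.0152,0])
def chest(p): d=np.array(p)-C; return np.array([d@X,d@Y,d[2]])
def world(x,y,z): return C+x*X+y*Y+z*Z
def todo(p,ycl):
    s=read_state();R=np.array(s['tcp_rot']);t=R.T@(np.array(p)-s['position'])/.12
    zt=np.array([0,0,-1.]);T=np.c_[np.cross(ycl,zt),ycl,zt]
    r=cv2.Rodrigues(R.T@T)[0].ravel()/1.5;print('t',s['time_s'],'tcp chest',chest(s['position']).round(4),'shift',t.round(3),'turn',r.round(3),'F',np.round(s['force'],1),'open',s['opening']*87,s['grasp_force'])
E
python3 - <<'E'
from h import *
todo(world(-.144,-.054,.064),-Y)
c=cam('wrist');cv2.imwrite('pics/w1.png',c['color'])
P=cloud(c);q=P-C;x=q@X;y=q@Y;z=P[...,2]
m=(z>.06)&(z<.1)&(x<-.131)&(x>-.16)&(abs(y)<.17)
print(m.sum(),x[m].min(),np.percentile(y[m],[2,50,98]),z[m].max())
m=(z>.14)&(z<.165)&(abs(x)<.11)&(abs(y)<.04);print('handle',m.sum(),np.mean(x[m]),z[m].max() if m.any() else 0)
print(proj(c,[world(-.142,-.054,.078),world(-.152,-.054,.078)]))
E
```

```text
t 1.85 tcp chest [-0.1431 -0.0565  0.2225] shift [-0.007 -0.022  1.32 ] turn [0.001 0.    0.001] F [ 0.2 -1.2  0.1] open 39.81849160479855 0.0
212 -0.1530594093565813 [-0.0594161  -0.05394997 -0.0484627 ] 0.08540480309946498
handle 1311 -0.07161076896515854 0.1559168227158934
[[317.06475378 191.05400362]
 [317.05089626 199.81001657]]
```

View pics/w1.png

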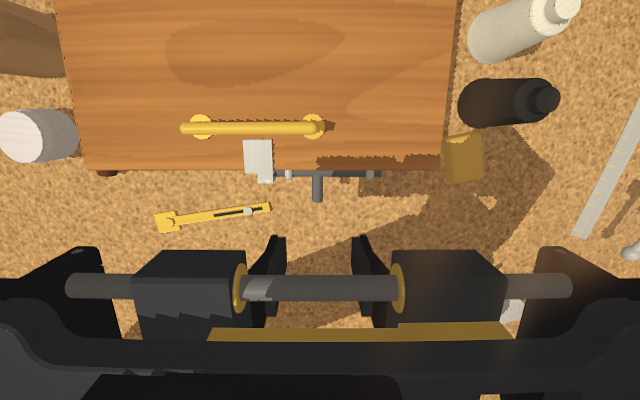

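The wrist view shows the knob at (317,190), between the fingers and in line with them, and the handle at (250,127). I'll go down and grip the knob.

Call:
drive_tool([
  [40, -0.01, -0.02, 0.3, 0, 0, 0],
  [40, -0.01, -0.02, 0.6, 0, 0, 0],
  [40, -0.01, -0.02, 0.8, 0, 0, 0],
  [40, -0.01, -0.02, 0.95, 0, 0, 0],
  [40, -0.01, -0.02, 1, 0, 0, 0],
  [40, -0.01, -0.02, 1, 0, 0, 0],
])

```text
time_s: 2.5
position: [0.4855, -0.0807, 0.1019]
tcp_rot: [[0.954, 0.299, -0.002], [0.299, -0.954, 0.0], [-0.001, -0.001, -1.0]]
force: [0.5, -1.4, 0.4]
opening: 0.456
grasp_force: 0.0
```

Call:
drive_tool([
  [40, 0, 0, 0.15, 0, 0, 0],
  [40, 0, 0, 0.32, 0, 0, 0],
  [40, 0, 0, 0.32, 0, 0, 0],
  [5, 0, 0, 0.32, 0, 0, 0],
  [5, 0, 0, 0.32, 0, 0, 0],
  [5, 0, 0, 0.32, 0, 0, 0],
  [5, 0, 0, 0.32, 0, 0, 0],
  [5, 0, 0, 0.32, 0, 0, 0],
])

```text
time_s: 3.3
position: [0.4867, -0.0796, 0.0648]
tcp_rot: [[0.953, 0.302, 0.002], [0.302, -0.953, -0.001], [0.001, 0.001, -1.0]]
force: [-0.9, -3.1, 3.9]
opening: 0.124
grasp_force: 30.0
```

```bash
python3 -c "
from h import *
todo(world(-.144,-.090,.064),-Y)"
```

```text
t 3.3 tcp chest [-0.1442 -0.0538  0.0648] shift [0.001 0.302 0.007] turn [ 0.001 -0.001  0.   ] F [-0.9 -3.1  3.9] open 10.775976721539077 30.002914667129517
```

Gripped. Drawing the bolt along tool +y (chest -y).

Call:
drive_tool([
  [5, 0, 0.05, 0, 0, 0, 0],
  [5, 0, 0.1, 0, 0, 0, 0],
  [5, 0, 0.15, 0, 0, 0, 0],
  [5, 0, 0.2, 0, 0, 0, 0],
  [5, 0, 0.25, 0, 0, 0, 0],
  [5, 0, 0.29, 0, 0, 0, 0],
  [5, 0, 0.31, 0, 0, 0, 0],
  [5, 0, 0.31, 0, 0, 0, 0],
])

```text
time_s: 4.1
position: [0.4978, -0.1148, 0.0648]
tcp_rot: [[0.954, 0.301, 0.001], [0.301, -0.954, 0.0], [0.001, 0.0, -1.0]]
force: [-0.6, 1.7, 6.2]
opening: 0.122
grasp_force: 30.0
```

```bash
python3 -c "
from h import *
todo(world(-.144,-.090,.064),-Y)"
```

```text
t 4.1 tcp chest [-0.1442 -0.0908  0.0648] shift [ 0.002 -0.006  0.007] turn [ 0.    -0.001 -0.001] F [-0.6  1.7  6.2] open 10.632769409065228 30.001055002212524
```

Call:
drive_tool([
  [5, 0, 0.01, 0, 0, 0, 0],
  [5, 0, 0.02, 0, 0, 0, 0],
  [5, 0, 0.025, 0, 0, 0, 0],
  [5, 0, 0.025, 0, 0, 0, 0],
])

```text
time_s: 4.5
position: [0.4977, -0.1149, 0.0647]
tcp_rot: [[0.954, 0.3, -0.001], [0.3, -0.954, 0.004], [0.0, -0.005, -1.0]]
force: [1.7, 9.3, 7.8]
opening: 0.124
grasp_force: 30.0
```

```bash
python3 -c "
from h import *
todo(world(-.144,-.090,.064),-Y)"
```

```text
t 4.5 tcp chest [-0.1443 -0.0908  0.0647] shift [ 0.003 -0.007  0.006] turn [-0.003 -0.    -0.001] F [1.7 9.3 7.8] open 10.791618368241185 30.000906586647034
```

The bolt is at its stop: the tool stayed put and the force rose to 9 N. I'll release it, rise, and turn for the handle.

Call:
drive_tool([
  [30, 0, -0.01, 0, 0, 0, 0],
  [30, 0, -0.01, 0, 0, 0, 0],
  [30, 0, -0.01, 0, 0, 0, 0],
  [30, 0, -0.01, 0, 0, 0, 0],
  [30, 0, -0.01, -0.3, 0, 0, 0],
  [30, 0, -0.01, -0.6, 0, 0, 0],
  [30, 0, -0.01, -1, 0, 0, 0],
  [30, 0, -0.01, -1, 0, 0, 0],
])

```text
time_s: 5.3
position: [0.5018, -0.1184, 0.1897]
tcp_rot: [[0.953, 0.301, 0.012], [0.301, -0.953, -0.006], [0.01, 0.009, -1.0]]
force: [0.6, 0.4, -0.6]
opening: 0.343
grasp_force: 0.0
```

Call:
drive_tool([
  [60, 0, 0, -0.4, 0, 0, 0],
  [60, 0, 0, -0.4, 0, 0, -0.1],
  [60, 0, 0, -0.4, 0, 0, -0.2],
  [60, 0, 0, -0.4, 0, 0, -0.3],
  [60, 0, 0, -0.4, 0, 0, -0.4],
  [60, 0, 0, -0.4, 0, 0, -0.5],
  [60, 0, 0, -0.4, 0, 0, -0.5],
])

```text
time_s: 6.0
position: [0.4973, -0.1164, 0.2312]
tcp_rot: [[0.493, 0.87, -0.002], [0.87, -0.493, 0.001], [-0.0, -0.002, -1.0]]
force: [0.5, 0.2, -0.3]
opening: 0.687
grasp_force: 0.0
```

Call:
drive_tool([
  [60, 0, 0, 0, 0, 0, -0.1],
  [60, 0, 0, 0, 0, 0, -0.2],
  [60, 0, 0, 0, 0, 0, -0.3],
  [60, 0, 0, 0, 0, 0, -0.4],
  [60, 0, 0, 0, 0, 0, -0.5],
  [60, 0, 0, 0, 0, 0, -0.547],
  [60, 0, 0, 0, 0, 0, -0.547],
])

```text
time_s: 6.7
position: [0.4975, -0.1163, 0.2316]
tcp_rot: [[-0.298, 0.955, -0.001], [0.955, 0.298, 0.0], [0.001, -0.001, -1.0]]
force: [-0.2, -0.1, -0.3]
opening: 0.688
grasp_force: 0.0
```

Run:
```python
from h import *
todo(world(-.070,0,.1365),X)
c=cam('top');P=cloud(c);q=P-C;x=q@X;y=q@Y;z=P[...,2]
m=(z>.06)&(z<.1)&(x<-.131)&(x>-.16)&(abs(y)<.17)
print('knob',m.sum(),np.percentile(y[m],[2,50,98]) if m.any() else 0)
m=(z>.06)&(z<.1)&(x<-.131)&(x>-.16)&(abs(y)<.17)
```

```text
t 6.7 tcp chest [-0.1449 -0.0921  0.2316] shift [0.769 0.622 0.792] turn [-0.001 -0.    -0.002] F [-0.2 -0.1 -0.3] open 59.8825477608679 0.0
knob 0 0
```

Call:
drive_tool([
  [60, 0.3, 0.24, 0, 0, 0, 0],
  [60, 0.6, 0.48, 0, 0, 0, 0],
  [60, 0.77, 0.62, 0, 0, 0, 0],
  [60, 0.77, 0.62, 0, 0, 0, 0],
  [60, 0.77, 0.62, 0, 0, 0, 0],
])

```text
time_s: 7.25
position: [0.5407, -0.0056, 0.2318]
tcp_rot: [[-0.301, 0.954, -0.001], [0.954, 0.301, -0.0], [-0.0, -0.001, -1.0]]
force: [-0.6, -0.4, -0.2]
opening: 0.69
grasp_force: 0.0
```

Run:
```python
from h import *
todo(world(-.070,0,.1365),X)
for n in ('wrist','scene'):
  c=cam(n);P=cloud(c);q=P-C;x=q@X;y=q@Y;z=P[...,2]
  m=(z>.06)&(z<.1)&(x<-.131)&(x>-.16)&(abs(y)<.17)
  print(n,'knob',m.sum(),np.percentile(y[m],[2,50,98]) if m.any() else 0)
  m=(z>.14)&(z<.165)&(x<-.03)&(x>-.11)&(abs(y)<.06);print('handle',m.sum(),np.percentile(x[m],[5,50,95]),np.percentile(y[m],[1,99]),np.percentile(z[m],95)) if m.any() else 0
  if n=='wrist': cv2.imwrite('pics/w2.png',c['color'])
```

```text
t 7.25 tcp chest [-0.0703  0.0005  0.2318] shift [-0.004  0.004  0.794] turn [-0.001  0.    -0.   ] F [-0.6 -0.4 -0.2] open 60.028960872214704 0.0
wrist knob 0 0
handle 1274 [-0.0758781  -0.07150837 -0.06714842] [-0.05041754  0.0550261 ] 0.1543808037214618
scene knob 33 [-0.09724284 -0.09190102 -0.00048136]
handle 112 [-0.07756871 -0.07241591 -0.06889458] [-0.05567881  0.05024521] 0.1571718047858998
```

View pics/w2.png

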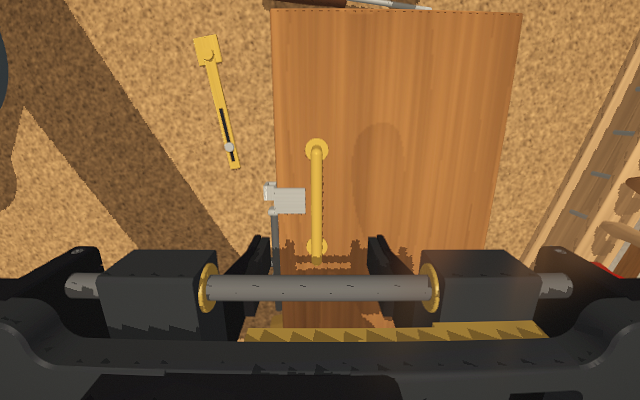

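The bolt knob now reads y ≈ -0.091, so it is drawn. The handle bar, at column 317, lies centred between the fingers. Next: go down and grip it.

Call:
drive_tool([
  [60, 0, -0.01, 0.3, 0, 0, 0],
  [60, 0, -0.01, 0.55, 0, 0, 0],
  [60, 0, -0.01, 0.7, 0, 0, 0],
  [60, 0, -0.01, 0.79, 0, 0, 0],
  [60, 0, -0.01, 0.79, 0, 0, 0],
  [60, 0, -0.01, 0.79, 0, 0, 0],
])

```text
time_s: 7.95
position: [0.5403, -0.0069, 0.1379]
tcp_rot: [[-0.3, 0.954, 0.001], [0.954, 0.3, -0.0], [-0.001, 0.001, -1.0]]
force: [0.3, 0.1, 0.4]
opening: 0.689
grasp_force: 0.0
```

Call:
drive_tool([
  [3, 0, 0, 0, 0, 0, 0],
  [3, 0, 0, 0, 0, 0, 0],
  [3, 0, 0, 0, 0, 0, 0],
  [3, 0, 0, 0, 0, 0, 0],
  [3, 0, 0, 0, 0, 0, 0],
  [3, 0, 0, 0, 0, 0, 0],
  [3, 0, 0, 0, 0, 0, 0],
])

```text
time_s: 8.65
position: [0.5397, -0.0061, 0.1373]
tcp_rot: [[-0.301, 0.954, -0.0], [0.954, 0.301, -0.0], [0.0, -0.0, -1.0]]
force: [-0.6, -1.5, -0.4]
opening: 0.135
grasp_force: 0.5
```

Run:
```python
from h import *
todo(world(-.070,0,.1365),X)
# shifts (tool y = chest x, tool z = down), from shut, for lid angles
for d in range(0,61,3):
    t=np.radians(d);print(d,round((-.18*np.cos(t)+.048*np.sin(t)+.18)/.12,3),round(-(.18*np.sin(t)+.048*np.cos(t)-.048)/.12,3))
```

```text
t 8.65 tcp chest [-0.0714  0.0003  0.1373] shift [-0.002  0.012  0.007] turn [-0. -0. -0.] F [-0.6 -1.5 -0.4] open 11.776271484793822 0.5058720521628857
0 0.0 -0.0
3 0.023 -0.078
6 0.05 -0.155
9 0.081 -0.23
12 0.116 -0.303
15 0.155 -0.375
18 0.197 -0.444
21 0.243 -0.511
24 0.292 -0.576
27 0.345 -0.637
30 0.401 -0.696
33 0.46 -0.752
36 0.522 -0.805
39 0.586 -0.855
42 0.653 -0.901
45 0.722 -0.944
48 0.794 -0.982
51 0.867 -1.017
54 0.942 -1.049
57 1.019 -1.076
60 1.096 -1.099
```

Call:
drive_tool([
  [3, 0, 0, 0, 0, 0, 0],
  [3, 0, 0, 0, 0, 0, 0],
  [3, 0, 0, 0, 0, 0, 0],
  [3, 0.0, 0.01, -0.03, 0, 0, 0],
  [3, 0, 0.023, -0.078, 0, 0, 0],
  [3, 0, 0.036, -0.115, 0, 0, 0],
  [3, 0, 0.05, -0.155, 0, 0, 0],
  [3, 0, 0.05, -0.155, 0, 0, 0],
])

```text
time_s: 9.45
position: [0.5444, -0.0045, 0.1562]
tcp_rot: [[-0.302, 0.953, -0.003], [0.953, 0.302, -0.001], [0.0, -0.003, -1.0]]
force: [-4.7, -3.9, -3.7]
opening: 0.107
grasp_force: 30.0
```

```bash
cat >> h.py <<'E'
def lid():
    s=read_state();todo(s['position'],X)
    c=cam('scene');P=cloud(c);q=P-C;x=q@X-.11;y=q@Y;z=P[...,2]-.1005;r=np.hypot(x,z)
    m=(r<.23)&(r>.04)&(abs(y)<.165)&(abs(y)>.07)&(x<.02)&(z>.005)
    # top face: z'=.016 in lid frame
    th=np.degrees(np.arctan2(z[m],-x[m])-np.arcsin(np.clip(.016/r[m],-1,1)));print('lid deg',m.sum(),np.percentile(th,[10,50,90]))
E
python3 -c "
from h import *
lid()"
```

```text
t 9.45 tcp chest [-0.0665  0.0003  0.1562] shift [0. 0. 0.] turn [-0.002 -0.     0.   ] F [-4.7 -3.9 -3.7] open 9.303130936626532 29.999801516532898
lid deg 2850 [5.20799567 6.52873329 8.52988505]
```

The lid has risen to 6° and the grip is firm. Carrying on along the arc.

Call:
drive_tool([
  [3, 0, 0.031, -0.075, 0, 0, 0],
  [3, 0, 0.066, -0.148, 0, 0, 0],
  [3, 0, 0.105, -0.22, 0, 0, 0],
  [3, 0, 0.147, -0.289, 0, 0, 0],
  [3, 0, 0.193, -0.356, 0, 0, 0],
  [3, 0, 0.242, -0.421, 0, 0, 0],
  [3, 0, 0.295, -0.482, 0, 0, 0],
  [3, 0, 0.295, -0.482, 0, 0, 0],
])

```text
time_s: 10.3
position: [0.5777, 0.0059, 0.215]
tcp_rot: [[-0.302, 0.953, -0.004], [0.953, 0.302, -0.002], [-0.0, -0.005, -1.0]]
force: [-7.0, -4.2, 1.6]
opening: 0.103
grasp_force: 30.0
```

```bash
python3 -c "
from h import *
lid()"
```

```text
t 10.3 tcp chest [-0.0316  0.0003  0.215 ] shift [0. 0. 0.] turn [-0.003  0.     0.   ] F [-7.  -4.2  1.6] open 8.918702698394743 30.00151365995407
lid deg 2675 [25.14810137 26.53990984 27.87267408]
```

Call:
drive_tool([
  [3, 0, 0.056, -0.059, 0, 0, 0],
  [3, 0, 0.115, -0.115, 0, 0, 0],
  [3, 0, 0.177, -0.168, 0, 0, 0],
  [3, 0, 0.241, -0.218, 0, 0, 0],
  [3, 0, 0.308, -0.264, 0, 0, 0],
  [3, 0, 0.377, -0.307, 0, 0, 0],
  [3, 0, 0.449, -0.345, 0, 0, 0],
  [3, 0, 0.449, -0.345, 0, 0, 0],
])

```text
time_s: 11.15
position: [0.6309, 0.0226, 0.2588]
tcp_rot: [[-0.302, 0.953, 0.001], [0.953, 0.302, -0.001], [-0.001, 0.001, -1.0]]
force: [-7.8, -2.8, 10.7]
opening: 0.105
grasp_force: 30.0
```

```bash
python3 -c "
from h import *
lid()"
```

```text
t 11.15 tcp chest [2.410e-02 1.000e-04 2.588e-01] shift [0. 0. 0.] turn [0.001 0.001 0.   ] F [-7.8 -2.8 10.7] open 9.131537076537597 30.00025302171707
lid deg 2076 [45.9248275  47.61844711 48.44315777]
```

Call:
drive_tool([
  [3, 0, 0.049, -0.025, 0, 0, 0],
  [3, 0, 0.098, -0.05, 0, 0, 0],
  [3, 0, 0.148, -0.073, 0, 0, 0],
  [3, 0, 0.2, -0.093, 0, 0, 0],
  [3, 0, 0.252, -0.112, 0, 0, 0],
  [3, 0, 0.302, -0.127, 0, 0, 0],
  [3, 0, 0.302, -0.127, 0, 0, 0],
  [3, 0, 0.302, -0.127, 0, 0, 0],
])

```text
time_s: 12.0
position: [0.6664, 0.0337, 0.2724]
tcp_rot: [[-0.302, 0.953, 0.004], [0.953, 0.302, -0.0], [-0.001, 0.003, -1.0]]
force: [-3.4, -3.0, 6.6]
opening: 0.103
grasp_force: 30.0
```

Run:
```python
from h import *
lid()
c=cam('scene');cv2.imwrite('pics/s2.png',c['color'])
P=cloud(c);q=P-C;x=q@X;y=q@Y;z=P[...,2]
m=(z>.06)&(z<.1)&(x<-.131)&(x>-.16)&(abs(y)<.15);print(np.percentile(y[m],[5,50,95]) if m.any() else 0)
s=read_state();p=chest(s['position']);dx=p[0]-.11;dz=p[2]+.0122-.1005
print('angle by handle',np.degrees(np.arctan2(dz,-dx)-np.arctan2(.048,.18)),np.hypot(dx,dz),np.hypot(.18,.048))
```

```text
t 12.0 tcp chest [ 6.130e-02 -1.000e-04  2.724e-01] shift [0. 0. 0.] turn [ 0.002  0.001 -0.   ] F [-3.4 -3.   6.6] open 8.918170635960957 30.00005543231964
lid deg 1743 [57.46463126 59.50771726 60.2347515 ]
[-0.09588299 -0.09258746 -0.08636948]
angle by handle 60.22526384232651 0.19038472877717974 0.18629009635512028
```

View pics/s2.png

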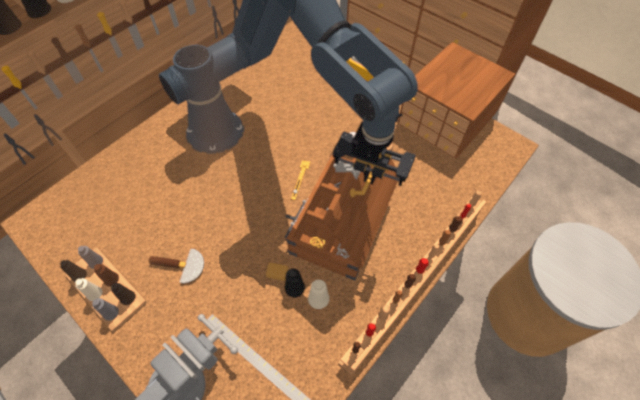

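The lid stands at about 60° with the gripper at (375,165) holding it. The chest is open, the stay (300,180), cones and wax are untouched, and the bolt still reads drawn. I'll settle briefly and hand in.

Call:
drive_tool([
  [3, 0, 0, 0, 0, 0, 0],
  [3, 0, 0, 0, 0, 0, 0],
  [3, 0, 0, 0, 0, 0, 0],
])

```text
time_s: 12.4
position: [0.6662, 0.0336, 0.2723]
tcp_rot: [[-0.301, 0.954, 0.003], [0.954, 0.301, -0.0], [-0.001, 0.003, -1.0]]
force: [-3.3, -3.0, 6.5]
opening: 0.104
grasp_force: 30.0
```

```bash
python3 -c "
from h import *
lid();print(order.hand_in())"
```

```text
t 12.4 tcp chest [ 6.120e-02 -1.000e-04  2.723e-01] shift [0. 0. 0.] turn [ 0.002  0.001 -0.   ] F [-3.3 -3.   6.5] open 9.087802806722818 30.000129640102386
lid deg 1736 [57.48109007 59.46309565 60.17940325]
the job is handed in; nothing more can be done
None
```

I drew the bolt back to its stop, raised the lid to about 60° (59.5° measured by camera) with the gripper still holding it, touched none of the other things, and handed the job in at 12.4 s; no verdict was returned.

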